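# Run the wing nut down on the birdhouse floor

## Task

The floor panel of this birdhouse has just been glued and its big wing nut is still loose: turn it clockwise, seen from above, by stroking its wings round with a fingertip, again and again, until its washer is snug on the panel and it will turn no further. Only push the wings: do not grip or straddle the nut, and do not move, tip or lift anything else on the shelf. Finish clear of everything.

Things in the scene. Friction and masses are not known exactly. Their poses are not given: they have to be found in the camera images.
- jig: Fixed birdhouse piece, mm. Origin: shelf surface straight below the nut's axis; z up, x from its back wall to its open side. Pine base board x -80 to 105, y -100 to 100, top z 18; plywood floor panel on it x -44 to 86, y -75 to 75, top z 33; upright back wall x -63 to -48, y -80 to 80, top z 84; steel stud 12 thick on the axis, up to z 80. The nut is on the stud.
- drip_edge (a point): Middle of the free edge of the copper drip edge on the jig's back wall, 30 mm from the nut's axis; axes as the jig's. The 3 mm sheet (z 84 to 87 mm, y -60 to 60, reaching 36 mm back over the wall) overhangs the wings' circle: wings pass under it, a finger cannot, so the nut is turned by separate strokes on the open side. Fixed.
- wing_nut (a joint): Angle of the wing nut, rad, growing clockwise seen from above (tightening). Hard stop at 12.57: washer on the panel. At 0 the washer is 16 mm above it; nut and washer sink 8 mm per turn. Starts from 1.0 to 5.5. Light friction (0.035 N m, some 1.2 N on a wing); it stays where it is left.
- nut_top (a point): On the nut's axis, level with the top of its wings; z up, x along the two wings (one to +x, one to -x); turns and sinks with the nut. Wings: flat upright steel ears 7 mm thick, 19 to 40 mm from the axis, 0 to 21 mm below this point; hub 30 mm wide at its foot, 24 above. The 44 mm washer's underside is 30 mm below: snug when this point is 63 mm above the shelf.
- perch_peg: Small turned walnut perch peg, 52 high, 24 wide foot, standing on the plywood panel 70 to 85 from the nut's axis on the side away from the back wall; bystander. Sizes in mm; origin at the centre of its underside.
- nest_cup: White ceramic nest cup, 72 across, 45 high, beside the base board; bystander. Sizes in mm; origin at the centre of its underside.
- drip_cap: Spare conical copper drip cap, 64 across, 23 high, on the other side of the base board; bystander. Sizes in mm; origin at the centre of its underside.
- screwdriver: Screwdriver lying beyond the drip cap; bystander. Sizes in mm; origin at the centre of its underside.
- sander: Red metal hand sander 125 x 65 x 67 high, on the left of the shelf; bystander. Sizes in mm; origin at the centre of its underside.
- glue_bottle: Bottle, 54 across, 150 high, on the left beyond the sander; bystander. Sizes in mm; origin at the centre of its underside.
- offcut: Pine offcut 50 x 90 x 18, at the back; bystander. Sizes in mm; origin at the centre of its underside.

How it is judged (in metres and radians):
At the end, for the whole second after the job is handed in: The nut is turned to within 0.3 rad (18 degrees) of its stop, the washer therefore down on the panel, and is at rest; all bystanders stand within 15 mm of where they began (value of joint wing_nut above 12.25 rad and velocity of joint wing_nut between -0.1 and 0.1 rad/s and height (world z) of nut_top below 0.0645 m and distance of each of perch_peg, nest_cup, drip_cap, screwdriver, sander, glue_bottle, offcut from where it was at the start of the episode below 0.015 m and angle between each of perch_peg, nest_cup, drip_cap, screwdriver, sander, glue_bottle, offcut's own z axis and vertical below 0.3 rad); the robot touches nothing.
It fails at once if a bystander is pushed 15 mm, tipped or lifted (distance of any of perch_peg, nest_cup, drip_cap, screwdriver, sander, glue_bottle, offcut from where it was at the start of the episode above 0.015 m or angle between any of perch_peg, nest_cup, drip_cap, screwdriver, sander, glue_bottle, offcut's own z axis and vertical above 0.3 rad).
It fails at once if the nut or one of its wings is gripped or straddled between the fingers instead of being pushed (contact force between the fingers and wing_nut above 0.5 N and y of the grasp point in the frame of nut_top between -0.006 and 0.006 m and x of the grasp point in the frame of nut_top between -0.045 and 0.045 m and z of the grasp point in the frame of nut_top below 0.016 m).
It also fails if it takes over 72 s, if anything falls off the work surface, if the arm or the gripper's body presses on something with over 40 N, if the wrist force passes 120 N, or if a joint passes its speed limit or range.

## Robot

A 7-joint arm with a two-finger parallel gripper is mounted at the origin on the work surface. World frame = base frame: x ahead of the robot, y to its left, z up, the work surface at z = 0. Lengths are in mm, angles in rad, forces in N, time in s.
With the tool pointing down it reaches from about 400 to 875 mm from the base axis. Payload 4.4 kg.
Tool frame: the origin (TCP) lies on the centre line of the jaws, within the pads' length; the fingertips stand ctrl.nose_length ahead of it and the grasp point (between the pads) lies 6 mm ahead of it (ctrl.nose_length is the distance from the TCP to the fingertips, in mm); z points along the fingers, y is the direction in which the jaws open and shut (so a half turn about z gives the same grasp; the last joint's range is limited). The gripper opens to 85 mm and grips with 20 to 120 N. Pads are 22 mm wide; open, the fingers measure 114 mm over their backs; the gripper's body (76 mm by 85 mm) begins 54 mm behind the grasp point. The pads swing forward as they close: fully open they stand 13 mm farther back than shut.
Start: joints at [-1.396, 0.628, 0.038, 1.517, -0.027, 0.996, -0.02], TCP at [154.987, 631.266, 256.313] pointing down, gripper open.
Joint ranges: [-3.06, 3.06], [-0.37, 2.12], [-1.25, 1.32], [0.18, 2.47], [-1.1, 4.24], [0.23, 1.98], [-2.94, 2.94]. Speed limits (rad/s): [2.57, 2.57, 3.14, 3.14, 3.14, 3.14, 3.14].

## Interface

Orientations are given as [roll, pitch, yaw] about the fixed x, y, z axes, in that order (R = Rz(yaw) Ry(pitch) Rx(roll)).
In Python, from cell import ctrl, vision gives the robot as it stands. The module is installed in compiled form; this text tells all that it offers.
- The arm moves only by the shell command python3 -m inch 'ROWS'. ROWS is a JSON object of lists of equal length, an entry for each row: "travel": the shift along the tool's x, y, z in cm, a list of three; "twist": the turn about the tool's z in degrees; "fingers": the finger opening in cm, from 0 to 8.54. A call has exactly 10 rows; each row is the pose to reach, as a shift and turn from the pose commanded when the call began, along the tool's axes at that moment; what a row does not reach only later rows make up. A row lasts 1/12 s, in which the tool goes at most 41.7 mm and 7.16 degrees, less where a joint would pass 70% of its speed; a pose out of reach is approached as far as the arm can. A call with a gripper value outside its range is refused whole. The fingers move at their own pace and stop on an object; the grip force is fixed at half the most. Time passes only in rows, so rows that repeat a pose let the fingers close, or fill a call up. It gives the time, the measured TCP pose, the force and the opening at its end, in the units of the state.
- ctrl.read_state(): the state, without advancing time (a new reading comes with each control period).
- vision.get_image(name): name is "scene" or "top" or "wrist"; returns a dict with "frame" (400x640x3 uint8, red, green, blue), "fx", "fy", "cx", "cy" (pixels), "position" and "orientation" of the camera in the world. Camera axes: x right, y down, z forward; pixel columns grow to the right and rows downward; lengths in mm; the calibration is good to about 2 mm. A picture is of the moment at which its call begins. There is no depth.
- ctrl.finish_job(): hands the job in, once; it reports no verdict.
The state is a dict: "clock": time; "qpos": joint angles; "qd": joint speeds; "tau": joint torques, N m; "eef_pos": TCP position; "tool_rot": TCP orientation; "force": force on the tool from outside, world axes, zero at the start; "torque": the same for the moment, N m; "width": finger opening in mm.
Only numpy, scipy, OpenCV 4.12 (cv2) and the standard library are available. Lean on these libraries where they do the work, as an engineer would, in place of code of your own. Each camera call takes 0.05 s, during which the arm holds its last target.

## Working session

There is one attempt and no reset: what is moved stays moved. The work goes in short steps, Python scripts to look and compute and a shell command to move; the robot and the scene stay as the last step left them, time stands still between calls to the robot, and variables do not carry over. Pictures are saved under pics/ and viewed, and the job is handed in when it is done.

```bash
mkdir -p pics; python3 - <<'E'
from cell import ctrl, vision
import cv2
print(ctrl.read_state(), ctrl.nose_length)
for n in ("scene","top","wrist"):
    d=vision.get_image(n); cv2.imwrite(f"pics/{n}0.png",d["frame"][:,:,::-1])
    print(n,{k:d[k] for k in d if k!="frame"})
E
```

```text
{'clock': 0.0, 'qpos': array([-1.39581775,  0.62934782,  0.03846207,  1.51838548, -0.0269821 ,
        0.99634598, -0.01999447]), 'qd': array([ 0.00035951,  0.00058839, -0.0010285 , -0.00032878,  0.00031286,
       -0.00030166, -0.00147486]), 'tau': array([ 6.53225616e-04, -5.63401866e+01,  1.22620817e+00, -1.93434423e+01,
        1.09514533e-02,  1.06044931e-02,  5.93302644e-06]), 'eef_pos': array([154.84254733, 630.66712371, 255.38276637]), 'tool_rot': array([-3.13962531e+00,  5.36350040e-05,  2.90081273e+00]), 'force': array([-0.46404518,  0.1232445 , -0.39257748]), 'torque': array([-0.00657869, -0.04845517, -0.00544067]), 'width': 85.83041796412802} 25.0
scene {'fx': 451.58177937453314, 'fy': 451.58177937453314, 'cx': 317.361756007841, 'cy': 200.4520118351604, 'position': array([1187.27284105, -476.75663583,  827.48992804]), 'orientation': array([-2.31354391,  0.00589048,  0.74448061])}
top {'fx': 499.4256447798992, 'fy': 499.4256447798992, 'cx': 314.5027900430213, 'cy': 197.56374686943536, 'position': array([ 478.43018751,  116.23171624, 1205.32922172]), 'orientation': array([-2.9940135 ,  0.0045696 , -1.54442314])}
wrist {'fx': 313.11484088011684, 'fy': 313.11484088011684, 'cx': 316.514106484109, 'cy': 195.60796580073023, 'position': array([ 74.2289255 , 650.69013453, 374.80886541]), 'orientation': array([2.81397457e+00, 2.24229192e-03, 1.32982317e+00])}
```

View pics/scene0.png

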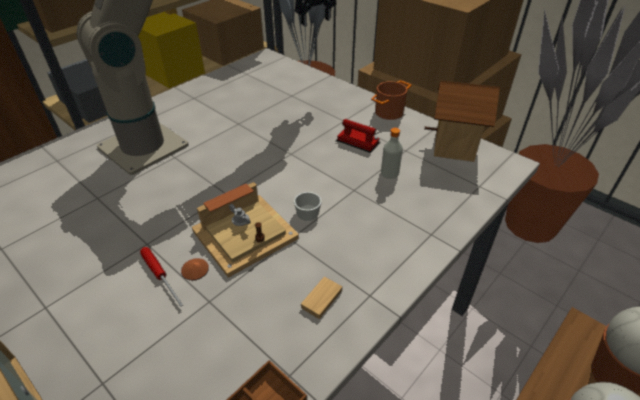

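View pics/top0.png

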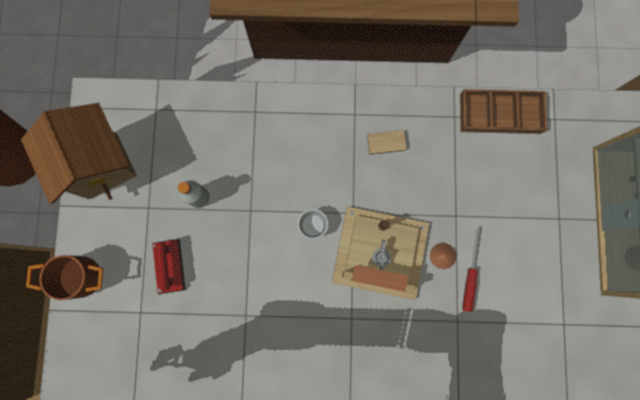

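View pics/wrist0.png

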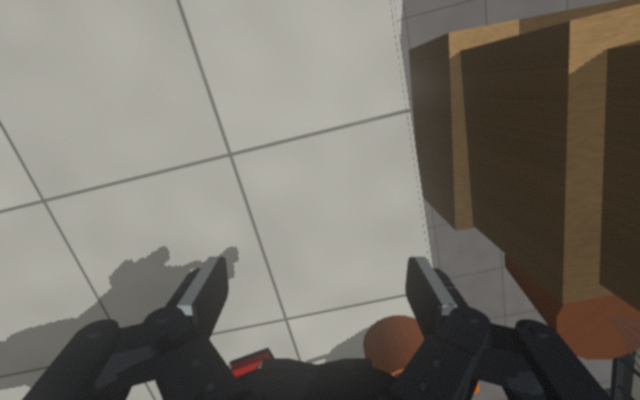

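The overview shows the jig in the top view around px (380,250), with the nut near (382,257) and the peg at (384,225). I'll enlarge it and measure.

```bash
cat > h.py <<'E'
from cell import ctrl, vision
import cv2, numpy as np
from scipy.spatial.transform import Rotation as R
def ray(d,u,v):
    r=R.from_euler('xyz',d["orientation"]).as_matrix()@np.array([(u-d["cx"])/d["fx"],(v-d["cy"])/d["fy"],1]); return np.array(d["position"]),r
def onz(d,u,v,z):
    p,r=ray(d,u,v); return p+r*(z-p[2])/r[2]
def proj(d,X):
    c=R.from_euler('xyz',d["orientation"]).as_matrix().T@(np.array(X)-d["position"]); return d["fx"]*c[0]/c[2]+d["cx"], d["fy"]*c[1]/c[2]+d["cy"]
E
python3 - <<'E'
from h import *
d=vision.get_image("top"); f=d["frame"][190:310,290:500,::-1]
cv2.imwrite("pics/topc.png",cv2.resize(f,None,fx=3.8,fy=3.8,interpolation=cv2.INTER_CUBIC))
d=vision.get_image("scene"); f=d["frame"][175:280,180:310,::-1]
cv2.imwrite("pics/scenec.png",cv2.resize(f,None,fx=5,fy=5,interpolation=cv2.INTER_CUBIC))
E
```

```text
(no output)
```

View pics/topc.png

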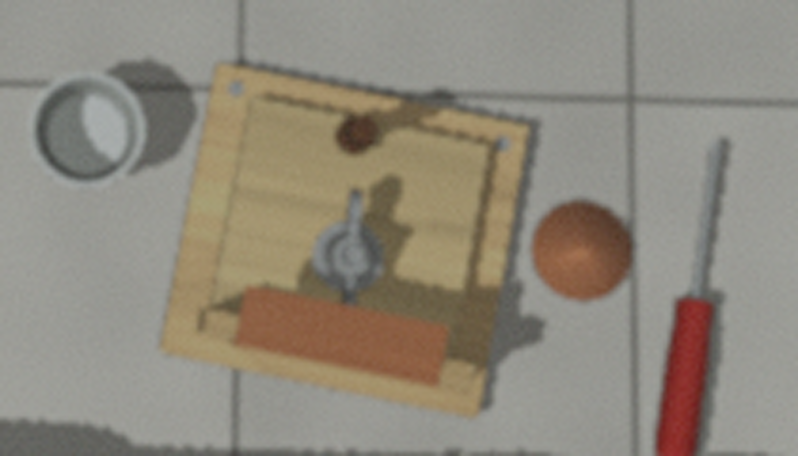

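View pics/scenec.png

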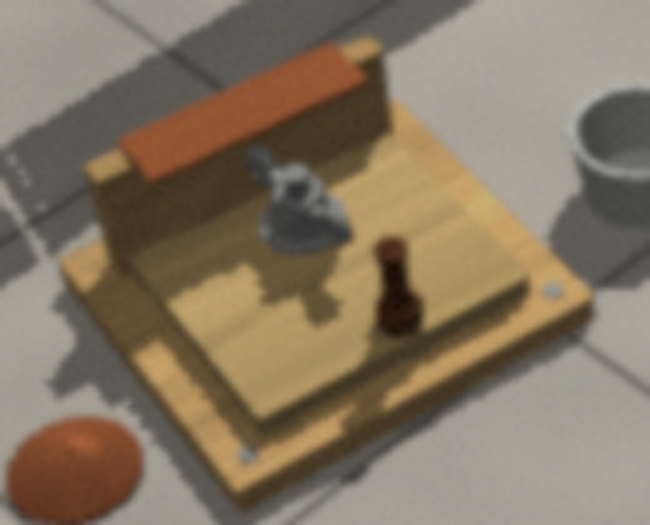

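```bash
python3 - <<'E'
from h import *
d=vision.get_image("top")
px=np.array([[218,65],[538,122],[482,413],[163,347]])/3.8-0.37+[290,190]
J=np.array([[105,100],[105,-100],[-80,-100],[-80,100]],float)
W=np.array([onz(d,*p,18)[:2] for p in px]); print(W.round(1))
a=J-J.mean(0); b=W-W.mean(0)
th=np.arctan2((a[:,0]*b[:,1]-a[:,1]*b[:,0]).sum(),(a*b).sum()); c,s=np.cos(th),np.sin(th); M=np.array([[c,-s],[s,c]])
o=W.mean(0)-M@J.mean(0); print("yaw",np.degrees(th),"origin",o,"res",(W-(J@M.T+o)).round(1))
# drip edge
for p in [(248,290),(447,325),(438,384),(236,345)]:
    q=np.array(p)/3.8-.37+[290,190]; w=onz(d,*q,87)[:2]; print("drip",(M.T@(w-o)).round(1))
for n,p,z in [("wing+",(356,190),75),("stud",(350,256),80),("wing-",(348,302),75),("peg top",(356,130),85),]:
    q=np.array(p)/3.8-.37+[290,190]; w=onz(d,*q,z)[:2]; print(n,w.round(1),(M.T@(w-o)).round(1))
for n,p,z in [("cup",(90,128),45),("cap",(582,250),10)]:
    q=np.array(p)/3.8-.37+[290,190]; w=onz(d,*q,z)[:2]; print(n,w.round(1),(M.T@(w-o)).round(1))
s=vision.get_image("scene")
# scene views check
def toscene(X): u,v=proj(s,X); return ((u-180)*5+2,(v-175)*5+2)
for X in [(105,100,18),(105,-100,18),(-80,-100,18),(0,0,80)]:
    w=M@np.array(X[:2])+o; print(X,np.round(toscene([*w,X[2]])))
for n,p in [("nuttip front",(348,238)),]: pass
E
```

```text
[[ 634.5   47.9]
 [ 603.6 -153.3]
 [ 423.5 -117.6]
 [ 458.2   78.9]]
yaw -9.928807869446048 origin [517.64796433 -33.90026906] res [[-3.8  1.4]
 [-0.2 -2.8]
 [ 1.8  1. ]
 [ 2.1  0.5]]
drip [-35.2  60.9]
drip [-32.  -56.3]
drip [-66.3 -57. ]
drip [-67.7  61.8]
wing+ [554.2 -32.1] [35.7  8.1]
stud [515.  -28.1] [-3.6  5.2]
wing- [488.2 -27.8] [-30.   1.]
peg top [589.  -30.5] [69.7 15.6]
cup [590.  127.3] [ 43.5 171.2]
cap [ 524.8 -182. ] [  32.6 -144.6]
(105, 100, 18) [598. 302.]
(105, -100, 18) [237. 501.]
(-80, -100, 18) [ 55. 267.]
(0, 0, 80) [296. 180.]
```

```bash
python3 -m inch '{"travel":[[-3.8,-1.9,0],[-7.6,-3.9,0],[-11.4,-5.8,0],[-15.2,-7.8,0],[-19,-9.7,0],[-22.8,-11.7,0],[-26.6,-13.6,0],[-30.4,-15.6,0],[-34.2,-17.6,0],[-38,-19.5,0]],"twist":[-0.4,-0.8,-1.2,-1.6,-2,-2.4,-2.8,-3.2,-3.6,-3.9],"fingers":[0,0,0,0,0,0,0,0,0,0]}'
```

```text
clock: 1.18
eef_pos: [470.8, 356.4, 256.5]
tool_rot: [3.141, 0.0, 2.969]
force: [-0.3, 0.9, 0.6]
width: -0.1
```

```bash
python3 -m inch '{"travel":[[-1.4,-3.4,0],[-2.7,-6.9,0],[-4.1,-10.3,0],[-5.5,-13.7,0],[-6.9,-17.2,0],[-8.2,-20.6,0],[-9.6,-24,0],[-11,-27.5,0],[-12.3,-30.9,0],[-13.7,-34.3,0]],"twist":[0,0,0,0,0,0,0,0,0,0],"fingers":[0,0,0,0,0,0,0,0,0,0]}'
python3 - <<'E'
from h import *
for n in ("scene","top","wrist"):
    d=vision.get_image(n); cv2.imwrite(f"pics/{n}1.png",d["frame"][:,:,::-1])
print(ctrl.read_state()["eef_pos"],{k:d[k] for k in d if k!="frame"})
E
```

```text
clock: 2.02
eef_pos: [545.6, -5.2, 256.5]
tool_rot: [3.141, 0.0, 2.969]
force: [0.9, -0.0, -0.8]
width: -0.3
[545.95366172  -7.63918444 256.37756251] {'fx': 313.11484088011684, 'fy': 313.11484088011684, 'cx': 316.514106484109, 'cy': 195.60796580073023, 'position': array([464.65105738,   3.83612856, 375.69448652]), 'orientation': array([2.81170099, 0.00503947, 1.38669263])}
```

View pics/wrist1.png

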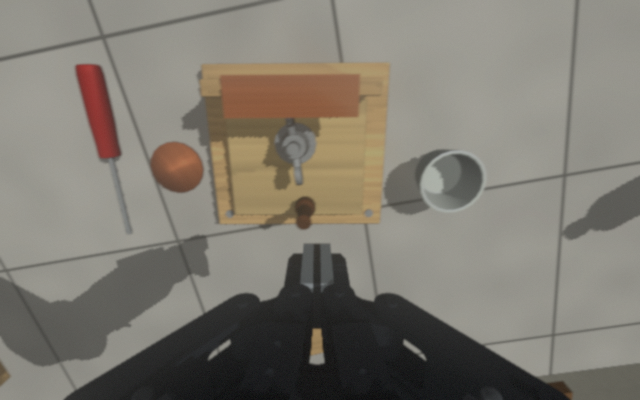

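The wrist view shows the jig square to the image, the nut hub at about (294,147), one wing pointing down to (298,183), and the peg at (304,206). Enlarging it.

```bash
python3 - <<'E'
import cv2
f=cv2.imread("pics/wrist1.png")[55:235,190:400]
cv2.imwrite("pics/w1c.png",cv2.resize(f,None,fx=3.3,fy=3.3,interpolation=cv2.INTER_CUBIC))
E
```

```text
(no output)
```

View pics/w1c.png

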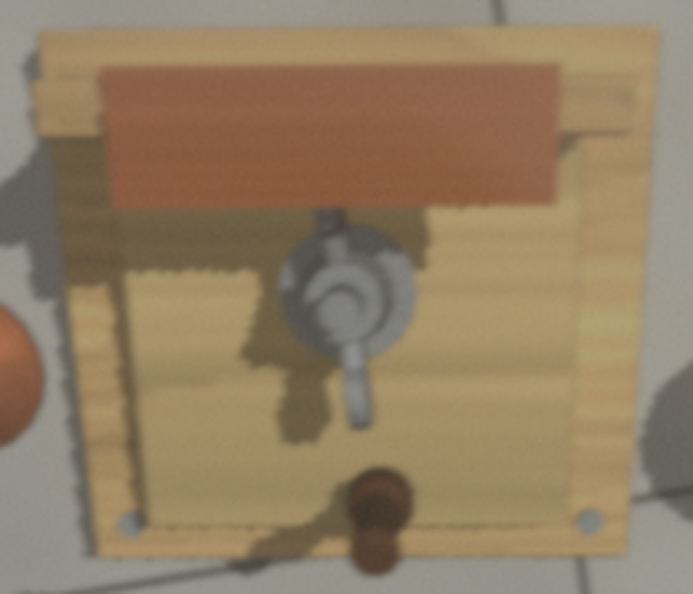

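```bash
python3 - <<'E'
from h import *
d=dict(fx=313.115,fy=313.115,cx=316.514,cy=195.608,position=np.array([464.65,3.836,375.69]),orientation=np.array([2.8117,.00504,1.38669]))
P=lambda p:np.array(p)/3.3-.35+[190,55]
J=np.array([[-80,-100],[-80,100],[105,100],[105,-100]],float)
W=np.array([onz(d,*P(p),18)[:2] for p in [(40,30),(657,27),(627,553),(98,555)]])
a=J-J.mean(0); b=W-W.mean(0)
th=np.arctan2((a[:,0]*b[:,1]-a[:,1]*b[:,0]).sum(),(a*b).sum()); c,s=np.cos(th),np.sin(th); M=np.array([[c,-s],[s,c]])
o=W.mean(0)-M@J.mean(0); print("yaw",np.degrees(th),"origin",o,"res",(W-(J@M.T+o)).round(1).tolist())
for n,p,z in [("stud",(342,308),80),("washer",(347,291),48),("dripR",(557,203),87),("dripL",(110,208),87),("wing tip",(360,425),75),("wing tip",(360,425),71),("pegtop",(375,552),83),("pegfoot",(380,503),36)]:
    w=onz(d,*P(p),z)[:2]; print(n,w.round(1),(M.T@(w-o)).round(1))
st=ctrl.read_state()["eef_pos"]; print("tcp jig",M.T@(st[:2]-o),st)
E
```

```text
yaw -10.204602017677358 origin [513.30122767 -29.49223908] res [[1.0, 1.1], [0.9, -1.6], [-1.0, 0.1], [-0.9, 0.5]]
stud [512.9 -29.1] [-0.4  0.3]
washer [513.2 -30. ] [-0.1 -0.5]
dripR [494.4  35. ] [-30.   60.2]
dripL [473.5 -84.9] [-29.4 -61.5]
wing tip [549.7 -31.7] [36.2  4.3]
wing tip [550.8 -32.1] [37.4  4.1]
pegtop [588.3 -34.4] [74.7  8.5]
pegfoot [590.1 -35.1] [76.5  8.1]
tcp jig [28.26434764 27.29219849] [545.95366172  -7.63918444 256.37756251]
```

```bash
python3 -m inch '{"travel":[[0,0.2,3],[0,0.5,6],[0,0.5,9],[0,0.5,11.5],[0,0.5,13.5],[0,0.5,15],[0,0.5,16.3],[0,0.5,17.2],[0,0.5,17.5],[0,0.5,17.5]],"twist":[0,0,0,0,0,0,0,0,0,0],"fingers":[0,0,0,0,0,0,0,0,0,0]}'
python3 - <<'E'
from h import *
for n in ("scene","wrist"):
    d=vision.get_image(n); cv2.imwrite(f"pics/{n}2.png",d["frame"][:,:,::-1])
    if n=="scene": cv2.imwrite("pics/s2c.png",cv2.resize(d["frame"][175:280,180:310,::-1],None,fx=5,fy=5,interpolation=cv2.INTER_CUBIC))
st=ctrl.read_state(); print(st["eef_pos"],st["force"],st["width"])
E
```

```text
clock: 3.0
eef_pos: [546.1, 2.4, 80.8]
tool_rot: [3.141, -0.001, 2.97]
force: [-0.4, 0.2, 0.6]
width: -0.5
[546.87355681   1.99613812  81.90791119] [-0.07076343  0.54471401  0.53758545] 0.23015020155108115
```

View pics/wrist2.png

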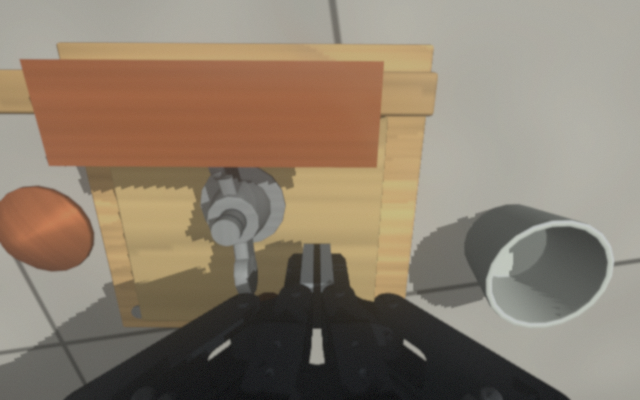

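View pics/s2c.png

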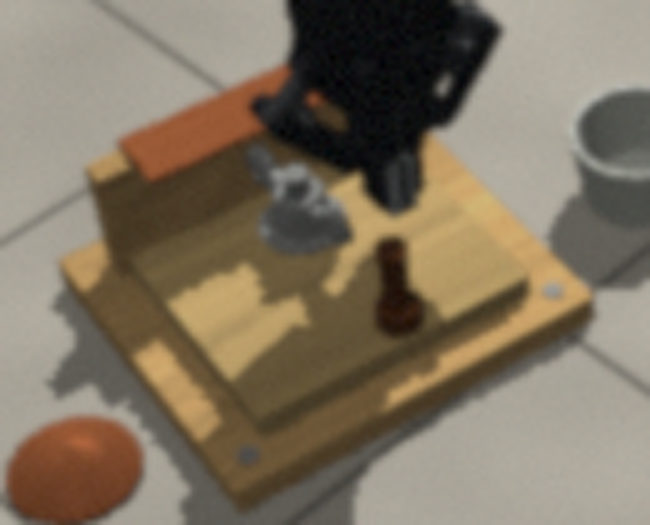

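```bash
python3 - <<'E'
from h import *
s=vision.get_image("scene")
th=np.radians(-10.1);M=np.array([[np.cos(th),-np.sin(th)],[np.sin(th),np.cos(th)]]);o=np.array([513.2,-29.5])
st=ctrl.read_state(); tj=M.T@(st["eef_pos"][:2]-o); print("tcp jig",tj,st["eef_pos"][2])
for p in [(400,212),(370,195),(352,165),(340,155),(270,118),(258,105),(425,150),(440,140)]:
    u,v=np.array(p)/5-.4+[180,175]; P,r=ray(s,u,v)
    a=M.T@(P[:2]-o); b=M.T@r[:2]
    for X in (tj[0]+11,):
        t=(X-a[0])/b[0]; print(p,"y rel tcp",round(a[1]+t*b[1]-tj[1],1),"z above tip",round(P[2]+t*r[2]-st["eef_pos"][2]+25,1))
E
```

```text
tcp jig [27.8227779  36.78618183] 82.10205646230965
(400, 212) y rel tcp -4.7 z above tip 6.3
(370, 195) y rel tcp -19.1 z above tip 26.3
(352, 165) y rel tcp -26.1 z above tip 49.9
(340, 155) y rel tcp -31.3 z above tip 59.2
(270, 118) y rel tcp -62.1 z above tip 99.3
(258, 105) y rel tcp -66.5 z above tip 109.5
(425, 150) y rel tcp 12.6 z above tip 37.3
(440, 140) y rel tcp 21.2 z above tip 38.9
```

```bash
python3 -m inch '{"travel":[[0.2,-0.7,0],[0.38,-1.28,0],[-0.07,-1.83,0],[-0.39,-2.46,0.1],[-0.58,-3.15,0.1],[-0.62,-3.86,0.1],[-0.5,-4.56,0.1],[-0.25,-5.22,0.2],[0.14,-5.82,0.2],[0.64,-6.32,0.2]],"twist":[0,0,0,0,0,0,0,0,0,0],"fingers":[0,0,0,0,0,0,0,0,0,0]}'
cat >> h.py <<'E'
th=np.radians(-10.1);M=np.array([[np.cos(th),-np.sin(th)],[np.sin(th),np.cos(th)]]);o=np.array([513.2,-29.5])
def snap(k):
    d=vision.get_image("wrist"); cv2.imwrite(f"pics/wr{k}.png",d["frame"][:,:,::-1])
    s=vision.get_image("scene"); cv2.imwrite(f"pics/sc{k}.png",cv2.resize(s["frame"][185:265,195:305,::-1],None,fx=5,fy=5,interpolation=cv2.INTER_CUBIC))
    st=ctrl.read_state(); print("jig",(M.T@(st["eef_pos"][:2]-o)).round(1),"z",st["eef_pos"][2].round(1),"F",(M.T@st["force"][:2]).round(1),st["force"][2].round(1),"t",st["clock"])
    import cv2 as c
    a=cv2.imread(f"pics/wr{k}.png"); b=cv2.imread(f"pics/sc{k}.png")
    b=cv2.resize(b,(400,291)); a=cv2.resize(a,(400,250)); cv2.imwrite(f"pics/b{k}.png",np.vstack([a,b]))
E
python3 -c "
from h import *
snap(3)"
```

```text
clock: 3.98
eef_pos: [529.1, -60.6, 79.3]
tool_rot: [-3.141, 0.001, 2.968]
force: [0.5, 0.9, 0.2]
width: 0.3
jig [ 19.7 -28.5] z 79.2 F [0.3 0.2] 0.2 t 4.0833
```

View pics/b3.png

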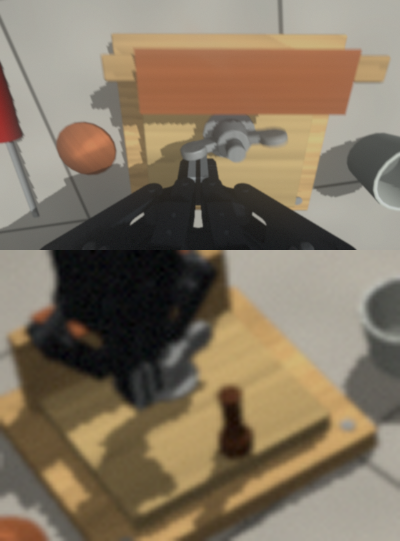

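```bash
python3 -m inch '{"travel":[[0.43,-0.18,0],[1.09,-0.43,0],[1.79,-0.55,0],[2.5,-0.51,0],[2.85,-0.43,0],[2.85,-0.43,0],[2.4,-0.5,0],[2.2,-0.5,-1.5],[2.2,-0.5,-3.5],[2.2,-0.5,-5.5]],"twist":[0,0,0,0,0,0,0,0,0,0],"fingers":[0,0,0,0,0,0,0,0,0,0]}'
python3 -c "
from h import *
snap(4)"
```

```text
clock: 4.92
eef_pos: [506.4, -60.6, 134.4]
tool_rot: [-3.141, -0.002, 2.969]
force: [0.1, 0.5, 0.4]
width: 0.0
jig [  1.1 -31.7] z 136.6 F [ 0.7 -0.1] 0.5 t 5.0167
```

View pics/wr4.png

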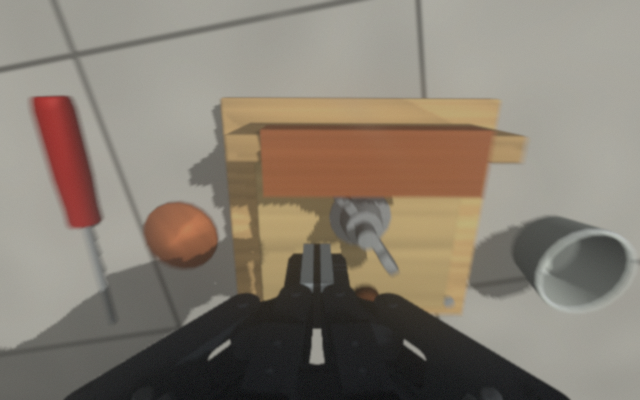

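```bash
cat >> h.py <<'E'
def wing(u,v,z):
    d=vision.get_image("wrist"); w=M.T@(onz(d,u,v,z)[:2]-o); print("wing tip",w.round(1),"r",np.hypot(*w).round(1),"ang",np.degrees(np.arctan2(w[1],w[0])).round(1))
E
python3 -c "
from h import *
wing(394,271,71);wing(394,271,68);wing(362,222,80)
d=vision.get_image('wrist')
print(ctrl.read_state()['eef_pos'])"
```

```text
wing tip [35.2 21. ] r 41.0 ang 30.8
wing tip [35.2 21.4] r 41.2 ang 31.3
wing tip [-8.  -4.5] r 9.2 ang -150.3
[506.13656103 -60.65252888 133.49785998]
```

```bash
python3 -m inch '{"travel":[[-0.3,1.8,0],[-0.5,3.6,0],[-0.7,5.4,0],[-0.85,7,0],[-0.85,7,0],[-0.85,7,1.5],[-0.85,7,3],[-0.85,7,4.5],[-0.85,7,5.5],[-0.85,7,5.5]],"twist":[0,0,0,0,0,0,0,0,0,0],"fingers":[0,0,0,0,0,0,0,0,0,0]}'
python3 -c "
from h import *
snap(5)"
```

```text
clock: 6.05
eef_pos: [525.1, 5.9, 76.9]
tool_rot: [-3.14, -0.005, 2.968]
force: [0.0, -0.2, 0.9]
width: 0.4
jig [ 7.  37.5] z 78.8 F [0.1 0.2] 0.3 t 6.15
```

View pics/b5.png

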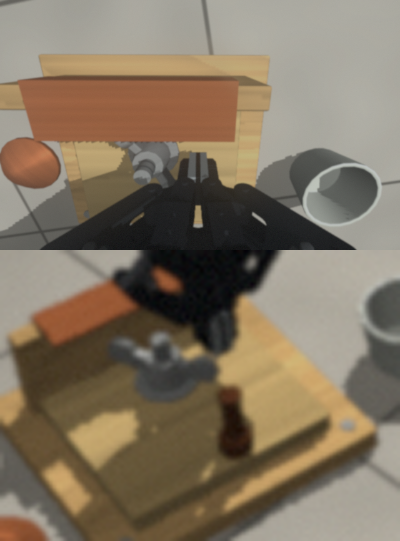

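```bash
python3 -m inch '{"travel":[[0,-0.42,0],[-0.68,-0.64,0],[-1.3,-1,0],[-1.83,-1.48,0],[-2.24,-2.05,0.1],[-2.53,-2.7,0.1],[-2.68,-3.39,0.1],[-2.68,-4.11,0.2],[-2.53,-4.8,0.2],[-2.24,-5.45,0.2]],"twist":[0,0,0,0,0,0,0,0,0,0],"fingers":[0,0,0,0,0,0,0,0,0,0]}'
python3 -c "
from h import *
snap(6)"
```

```text
clock: 6.98
eef_pos: [539.9, -51.9, 77.3]
tool_rot: [-3.141, 0.001, 2.968]
force: [1.0, 0.7, -1.4]
width: -0.1
jig [ 29.2 -18.5] z 77.3 F [-0.5 -0.2] 0.4 t 7.0833
```

View pics/b6.png

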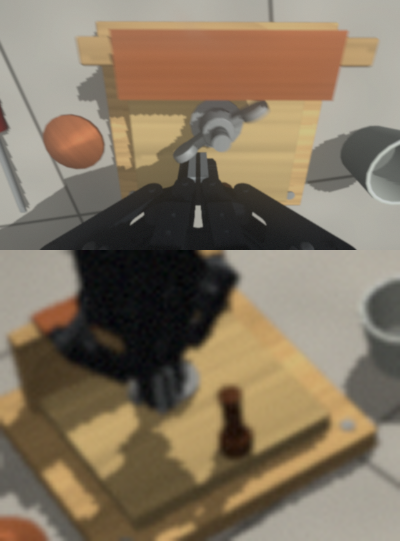

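```bash
python3 -m inch '{"travel":[[0.39,-0.42,0],[0.92,-0.9,0],[1.54,-1.26,0],[2.22,-1.48,0],[2.92,-1.55,0.1],[3.3,-1.5,0.1],[2.8,-1.55,0],[2.6,-1.5,-1.5],[2.6,-1.5,-3.5],[2.6,-1.5,-5.5]],"twist":[0,0,0,0,0,0,0,0,0,0],"fingers":[0,0,0,0,0,0,0,0,0,0]}'
python3 -c "
from h import *
snap(7)"
```

```text
clock: 7.92
eef_pos: [510.9, -60.9, 132.4]
tool_rot: [-3.141, -0.003, 2.969]
force: [0.3, -0.4, -0.6]
width: -0.2
jig [  5.7 -31.1] z 134.7 F [ 1.2 -0. ] 0.5 t 8.0167
```

View pics/wr7.png

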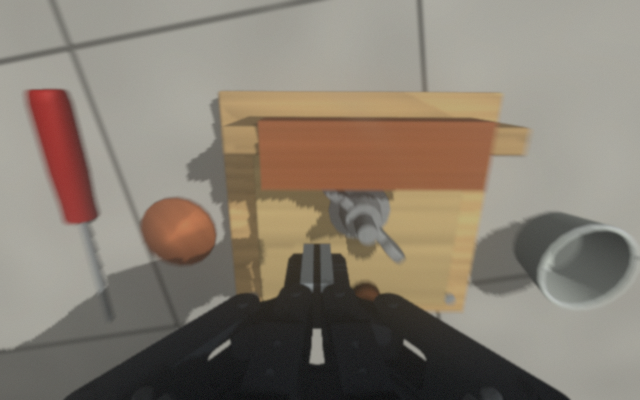

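```bash
python3 -c "
from h import *
wing(400,256,68)
st=ctrl.read_state();print(M.T@(st['eef_pos'][:2]-o),st['eef_pos'])"
```

```text
wing tip [28.8 24.9] r 38.0 ang 40.8
[  4.79948424 -31.19062869] [512.45530906 -61.04894296 133.38372478]
```

```bash
python3 -m inch '{"travel":[[0,1.8,0],[0.1,3.6,0],[0.2,5.4,0],[0.3,7.1,0],[0.3,7.1,0],[0.3,7.1,1.5],[0.3,7.1,3],[0.3,7.1,4.5],[0.3,7.1,5.6],[0.3,7.1,5.6]],"twist":[0,0,0,0,0,0,0,0,0,0],"fingers":[0,0,0,0,0,0,0,0,0,0]}'
python3 -c "
from h import *
snap(8)"
```

```text
clock: 8.9
eef_pos: [518.9, 8.6, 73.8]
tool_rot: [-3.14, -0.005, 2.968]
force: [-0.7, -0.7, -0.3]
width: -0.3
jig [ 0.3 39. ] z 75.7 F [0.  0.5] 0.0 t 9.0
```

View pics/b8.png

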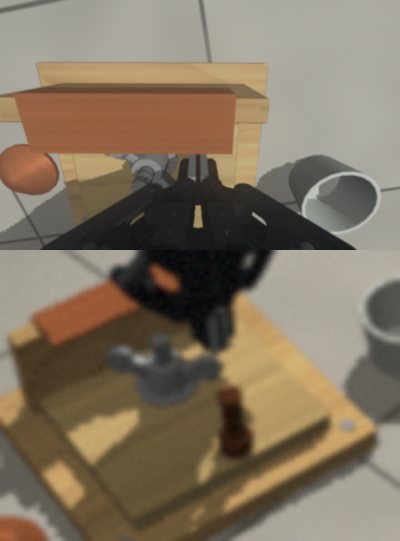

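```bash
python3 -m inch '{"travel":[[-0.27,-0.51,0],[-1.02,-0.67,0],[-1.67,-0.96,0],[-2.25,-1.37,0],[-2.72,-1.9,0],[-3.08,-2.52,0],[-3.3,-3.2,0],[-3.37,-3.9,0],[-3.3,-4.6,0],[-3.08,-5.28,0]],"twist":[0,0,0,0,0,0,0,0,0,0],"fingers":[0,0,0,0,0,0,0,0,0,0]}'
python3 -c "
from h import *
snap(9)"
```

```text
clock: 9.83
eef_pos: [542.4, -49.0, 76.4]
tool_rot: [-3.142, 0.001, 2.968]
force: [0.9, 1.0, -0.3]
width: -0.1
jig [ 31.2 -15.3] z 76.3 F [1.2 0.3] 0.5 t 9.9333
```

View pics/b9.png

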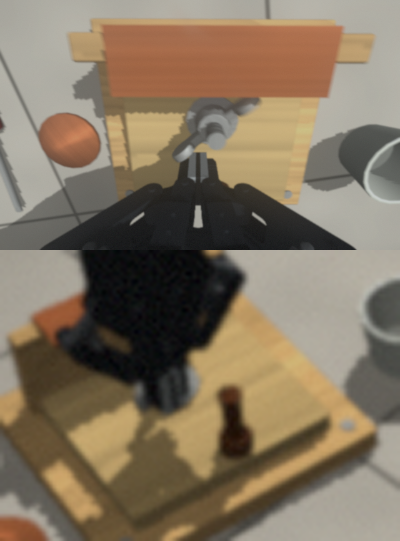

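```bash
python3 -m inch '{"travel":[[0.44,-0.56,0],[0.93,-1.07,0],[1.52,-1.47,0],[2.18,-1.74,0],[2.88,-1.86,0.1],[3.4,-1.86,0.1],[2.9,-1.86,0],[2.7,-1.8,-1.5],[2.7,-1.8,-3.5],[2.7,-1.8,-5.5]],"twist":[0,0,0,0,0,0,0,0,0,0],"fingers":[0,0,0,0,0,0,0,0,0,0]}'
python3 -c "
from h import *
snap(10)"
```

```text
clock: 10.77
eef_pos: [511.8, -60.8, 131.4]
tool_rot: [-3.141, -0.003, 2.969]
force: [0.8, 0.5, -0.5]
width: 0.1
jig [  6.5 -30.9] z 133.7 F [ 0.7 -0.2] -0.1 t 10.8667
```

View pics/wr10.png

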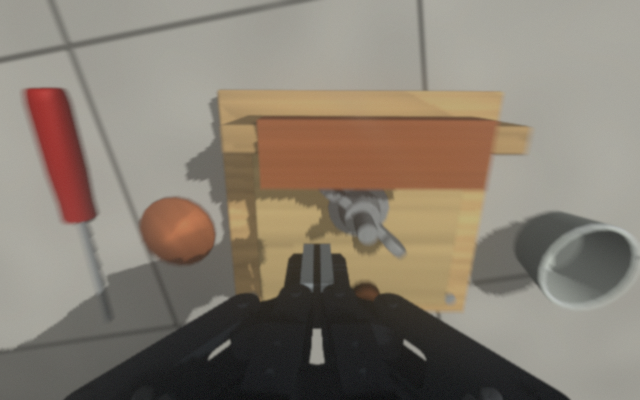

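```bash
python3 -c "
from h import *
wing(402,251,64)
st=ctrl.read_state();print(M.T@(st['eef_pos'][:2]-o),st['eef_pos'])"
```

```text
wing tip [27.5 27. ] r 38.5 ang 44.6
[  5.5784518  -30.96860348] [513.26114093 -60.96696343 132.39252138]
```

```bash
python3 -m inch '{"travel":[[0.1,1.8,0],[0.3,3.6,0],[0.4,5.4,0],[0.45,7.1,0],[0.45,7.1,0],[0.45,7.1,1.5],[0.45,7.1,3],[0.45,7.1,4.5],[0.45,7.1,5.6],[0.45,7.1,5.6]],"twist":[0,0,0,0,0,0,0,0,0,0],"fingers":[0,0,0,0,0,0,0,0,0,0]}'
python3 -c "
from h import *
snap(11)"
```

```text
clock: 11.75
eef_pos: [518.2, 8.9, 72.8]
tool_rot: [-3.14, -0.005, 2.968]
force: [-0.5, 0.3, -0.0]
width: 0.4
jig [-0.4 39.2] z 74.7 F [ 1.1 -0.8] 0.2 t 11.85
```

View pics/b11.png

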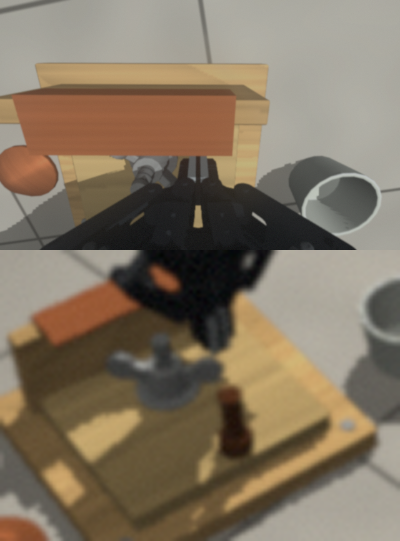

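```bash
python3 -m inch '{"travel":[[-0.34,-0.53,0],[-0.86,-0.62,0],[-1.37,-0.79,0],[-1.6,-0.9,0],[-1.84,-1.04,0],[-2.05,-1.2,0],[-2.27,-1.35,0],[-2.4,-1.5,0],[-2.57,-1.65,0],[-2.57,-1.65,0]],"twist":[0,0,0,0,0,0,0,0,0,0],"fingers":[0,0,0,0,0,0,0,0,0,0]}'
python3 -c "
from h import *
snap(12)"
```

```text
clock: 12.68
eef_pos: [543.1, -11.5, 75.3]
tool_rot: [-3.141, 0.001, 2.968]
force: [-0.3, 0.0, 1.3]
width: 0.2
jig [26.2 23.2] z 75.3 F [0.6 1.2] -0.6 t 12.7833
```

View pics/b12.png

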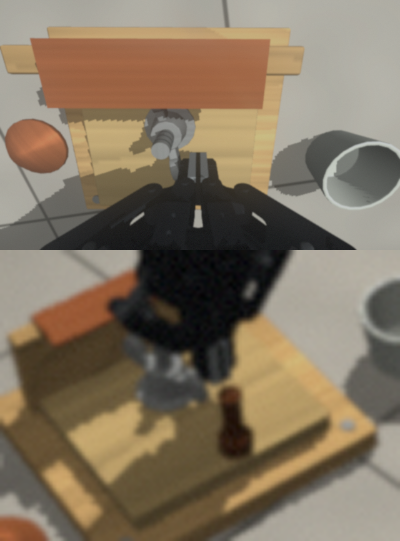

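```bash
python3 -m inch '{"travel":[[-0.05,-0.08,0],[-0.1,-0.16,0],[-0.15,-0.24,0],[-0.2,-0.32,0],[-0.25,-0.4,0],[-0.28,-0.47,0],[-0.32,-0.54,0],[-0.35,-0.6,0],[-0.38,-0.67,0],[-0.38,-0.67,0]],"twist":[0,0,0,0,0,0,0,0,0,0],"fingers":[0,0,0,0,0,0,0,0,0,0]}'
python3 -c "
from h import *
snap(13)"
```

```text
clock: 13.62
eef_pos: [545.4, -18.5, 75.3]
tool_rot: [-3.142, 0.0, 2.969]
force: [-0.7, 1.3, -0.4]
width: 0.1
jig [29.8 16.6] z 75.3 F [-0.3 -0.6] 0.3 t 13.7167
```

View pics/wr13.png

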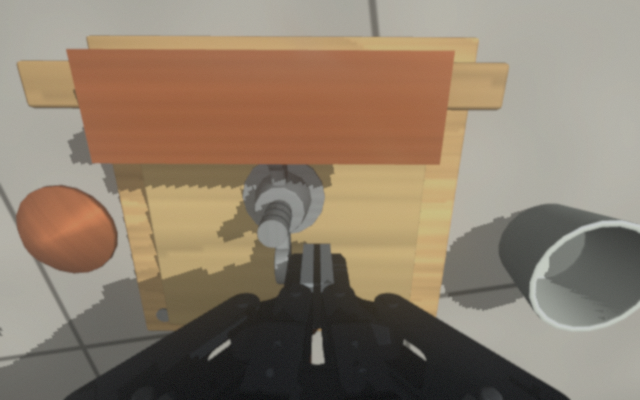

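```bash
python3 -m inch '{"travel":[[-0.04,-0.1,0],[-0.08,-0.2,0],[-0.12,-0.3,0],[-0.16,-0.4,0],[-0.2,-0.5,0],[-0.22,-0.6,0],[-0.25,-0.7,0],[-0.27,-0.75,0],[-0.27,-0.8,0],[-0.27,-0.8,0]],"twist":[0,0,0,0,0,0,0,0,0,0],"fingers":[0,0,0,0,0,0,0,0,0,0]}'
python3 -c "
from h import *
snap(14)"
```

```text
clock: 14.55
eef_pos: [545.7, -21.0, 75.1]
tool_rot: [3.136, -0.003, 2.973]
force: [-2.7, 12.6, 1.8]
width: -0.1
jig [30.5 14. ] z 75.1 F [-4.4 12.3] 1.3 t 14.65
```

View pics/wr14.png

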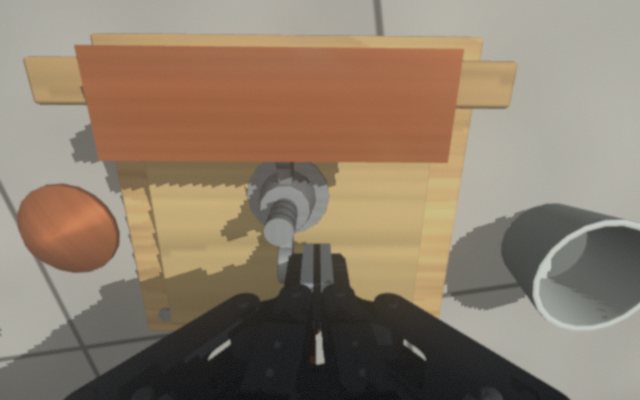

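```bash
python3 -m inch '{"travel":[[0,0.6,0],[0,1.6,0],[0,2.5,0],[0,3,-1],[0,3,-3],[0,3,-6],[0,3,-9],[0,4,-12],[0,6,-14],[0,6,-14]],"twist":[0,0,0,0,0,0,0,0,0,0],"fingers":[0,0,0,0,0,0,0,0,0,0]}'
python3 -c "
from h import *
snap(15)
d=vision.get_image('wrist');f=d['frame'][60:260,180:400,::-1]
cv2.imwrite('pics/w15c.png',cv2.resize(f,None,fx=3,fy=3,interpolation=cv2.INTER_CUBIC))
print({k:d[k] for k in d if k!='frame'})
"
```

```text
clock: 15.48
eef_pos: [560.6, 36.8, 220.8]
tool_rot: [3.136, 0.01, 2.972]
force: [0.7, 0.4, -1.1]
width: 0.3
jig [32.7 69.5] z 216.8 F [-0.3 -0.6] -0.4 t 15.5833
{'fx': 313.11484088011684, 'fy': 313.11484088011684, 'cx': 316.514106484109, 'cy': 195.60796580073023, 'position': array([475.38654288,  47.28879864, 335.87563708]), 'orientation': array([ 2.81121582e+00, -2.65334615e-05,  1.39944883e+00])}
```

View pics/wr15.png

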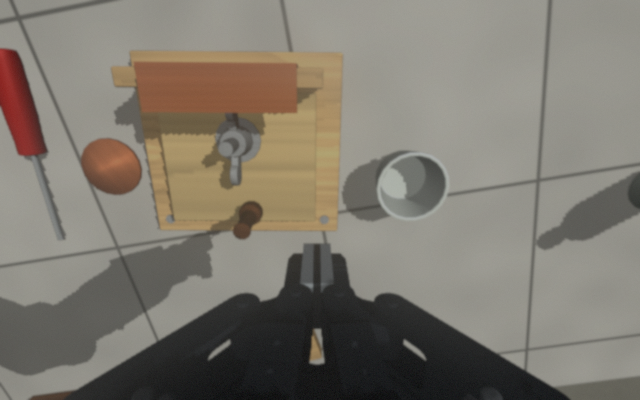

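View pics/sc15.png

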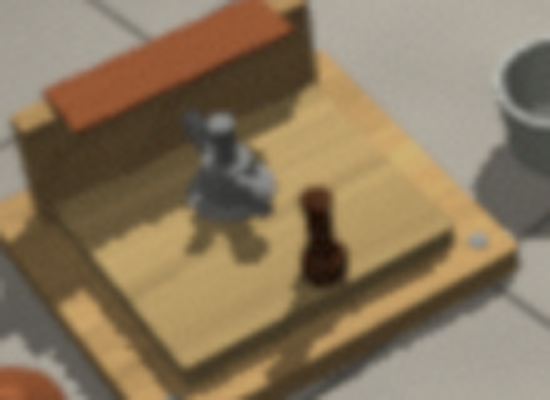

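```bash
python3 -c "
from h import *
s=vision.get_image('scene')
def c(X):
    w=M@np.array(X[:2])+o; u,v=proj(s,[*w,X[2]]); return (round((u-195+.4)*5),round((v-185+.4)*5))
print('stud',c((0,0,80)),'corner',c((86,75,33)))
a=np.radians(-4)
for z in (63,67):
  print(z,'tip top',c((40*np.cos(a),40*np.sin(a),z)),'tip bot',c((40*np.cos(a),40*np.sin(a),z-21)),'back top',c((-40,3,z)),'washer front',c((16,-16,z-30)), c((22*.7,22*.7,z-30)))
st=ctrl.read_state(); d=vision.get_image('wrist')
for z in (63,67): 
  w=M.T@(onz(d,236,184,z)[:2]-o); print(w,np.degrees(np.arctan2(w[1],w[0])))
"
```

```text
stud (222, 121) corner (457, 223)
63 tip top (264, 195) tip bot (268, 226) back top (191, 99) washer front (222, 223) (277, 194)
67 tip top (263, 189) tip bot (268, 220) back top (190, 93) washer front (221, 217) (276, 188)
[29.67629716 -5.48016447] -10.46264143116937
[28.482183   -4.40320545] -8.788075867123196
```

View pics/w15c.png

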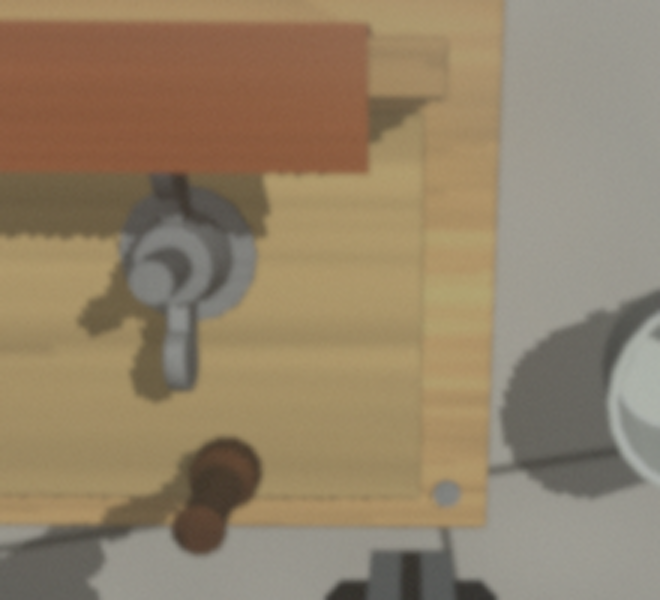

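```bash
python3 -m inch '{"travel":[[0,1,-1],[0,2,-2],[0,3,-3],[0,4,-4],[0,4,-4],[0,4,-4],[0,4,-4],[0,4,-4],[0,4,-4],[0,4,-4]],"twist":[0,0,0,0,0,0,0,0,0,0],"fingers":[0,0,0,0,0,0,0,0,0,0]}'
python3 -c "
from h import *
snap(16)
t=vision.get_image('top');cv2.imwrite('pics/t16.png',cv2.resize(t['frame'][80:320,140:500,::-1],None,fx=2.2,fy=2.2))
d=vision.get_image('wrist');f=d['frame'][40:220,100:300,::-1]
cv2.imwrite('pics/w16c.png',cv2.resize(f,None,fx=3,fy=3,interpolation=cv2.INTER_CUBIC))
for n,X in dict(stop=(0,0,80),tip0=(40,0,63),tipm10=(39.4,-7,63),tipp10=(39.4,7,63)).items():
    u,v=proj(d,[*(M@np.array(X[:2])+o),X[2]]); print(n,round((u-100)*3),round((v-40)*3))
"
```

```text
clock: 16.57
eef_pos: [563.5, 71.2, 254.8]
tool_rot: [-3.141, -0.001, 2.968]
force: [0.1, 0.2, 0.4]
width: -0.0
jig [ 32.  108.3] z 255.0 F [-0.6  0.4] 0.3 t 16.6667
stop 306 318
tip0 336 426
tipm10 316 424
tipp10 356 424
```

View pics/w16c.png

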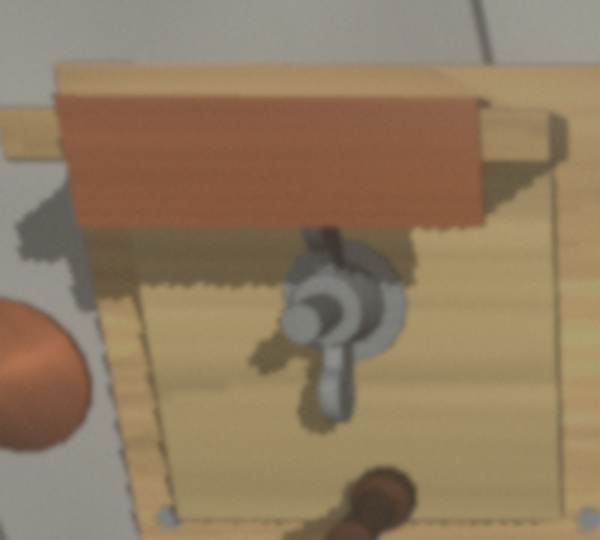

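View pics/t16.png

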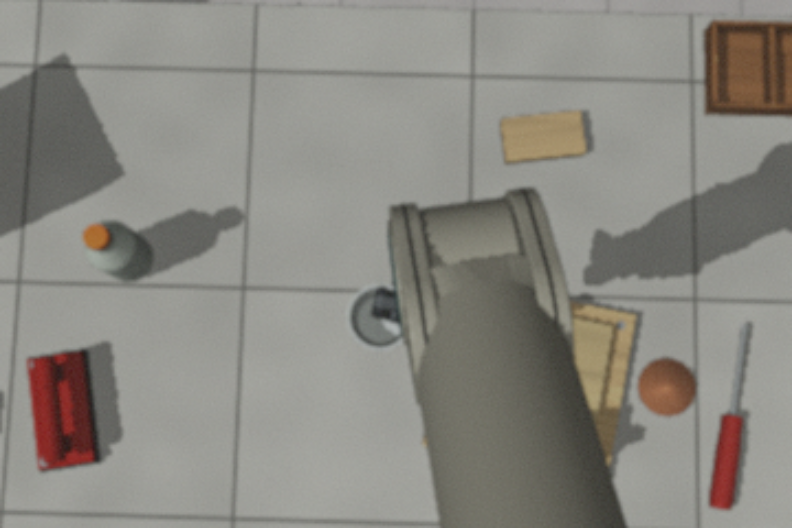

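```bash
python3 -c "
from cell import ctrl
print(ctrl.finish_job())"
```

```text
the job is handed in; nothing more can be done
None
```

I turned the wing nut clockwise to its stop in four strokes on the open side with the closed fingertips. I lifted clear over everything between strokes, then retreated and handed the job in after about 17 of the 72 s; no verdict is reported.

**Last checks:**
- **Stop:** the last slow push met a firm stop, about 13 N at the wing, against roughly 1 N of friction.
- **Angle:** the final wrist picture shows the wing along the jig's x axis (about 0°). The turn I tracked, about 9.6 rad from a starting angle I assumed to be about 3.0, puts the nut at about 12.6 rad. The stop is at 12.57.
- **Height:** in the scene view the washer edge lies where a nut top at 63 mm should put it, so the washer is down on the panel.
- **Bystanders:** those I could see looked unmoved. The arm hid part of the jig in the last top view, so I judged the peg from the wrist and scene views only, and I did not measure any bystander's shift numerically.
- **Robot:** force readings were about zero, with the fingertips about 230 mm above the shelf.

**Checks that disagreed:**
- The first top-view estimate of the nut's axis was up to 6 mm off. I used the closer wrist-camera fit instead, which agreed to about 0.5 mm.
- One wing-angle reading of about -10° came from a picture taken while the arm was still settling. The settled picture gave about 0°.
- The top of the back wing appeared about 14 px (of the 5x enlarged crop) from its predicted place in the scene view. I put that down to the wing's rounded corner and did not look further.

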